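Unpin the tray latch and hold it open

TASK

Free the trolley's lift-off tray: draw the orange-headed locking pin up out of the latch, hang it upright by its collar in the notch of the yellow-topped pin stand and let go of it. Then pull the spring-loaded latch slide out by its blue bar until the red pointer stands over the middle of the green mark, and finish while still holding the bar there with the gripper, because the slide springs back if released. Leave the sugar pot, the cups and the cezve where they stand.

Things in the scene. Friction and masses are not known exactly. Their poses are not given: they have to be found in the camera images.
- latch: Grey latch fixed to the white deck, with a white lift-off tray (170 x 260 mm, 40 mm high, red trivet in it) on its +x side. Origin on the deck straight below the pin bore, z up; the slide pulls out along the latch's own -x. Housing: 70 mm (x) by 66 mm (y) centred on the origin, flat top 60 mm above the deck with the bore in its middle. On the +y side in front of the housing lies a black scale rail (x -125 to -35, y 60 to 90, top at z 34 mm).
- bore (a point): Centre of the upper mouth of the latch's vertical pin bore (12 mm wide), in the housing's top, 60 mm above the deck.
- pin: Loose steel locking pin, about 60 g, standing in the bore at the start with its collar on the housing's top. Origin: centre of the collar's underside, z up along the pin. Shank 10 mm thick, 45 mm long below the origin; collar 28 mm across, 5 mm thick (z 0 to 5); above it a round orange grip 20 mm across, 35 mm high (z 5 to 40). While it is in the bore it blocks the slide.
- pin_tip (a point): Lower end of the pin's shank, 45 mm below the pin's origin.
- pin_stand: Fixed pin stand, left or right of the latch: 64 x 64 mm foot, origin under its middle on the deck, yellow top plate 8 mm thick (top 60 mm above the deck, 58 mm in x by 60 mm in y) with a U notch 15 mm wide, open towards the stand's own -x, its sides along x; the notch runs from the front edge at x = -26 mm to its closed end at x = +7.5 mm. Free space below the notch down to 8 mm above the deck.
- notch (a point): The parking place: middle of the notch, level with the plate's top, straight above the stand's origin, 7.5 mm in front of the notch's closed end; axes as the stand. A pin hung here has its origin at this point.
- bar (a point): Middle of the blue pull bar on the front end of the latch slide: 14 mm (x) by 90 mm (y) by 18 mm (z), this point 75 mm above the deck, axes as the latch; a stem 12 x 16 mm below its middle joins it to the slide plate, whose top is 42 mm above the deck. At rest it is 105 mm in front (-x) of the bore, with 63 mm free between bar and housing.
- release_slide (a joint): Travel of the spring-return slide, m: 0 at rest, grows as it is pulled out along the latch's -x, stop at 0.060. Spring pull about 4.5 N at rest plus 1.5 N per 10 mm; it snaps back to 0 when released.
- pointer (a point): Middle of the red pointer's tip (4 mm wide bar along y) that moves with the slide over the scale rail; 44 mm above the deck.
- mark_clip (a joint): Setting of the green mark on the scale rail, m, differs each time and stays put: the pointer is over its middle when joint release_slide has this same value.
- mark (a point): Middle of the green mark, a band 10 mm wide (along the latch's x) across the black rail, 37 mm above the deck; axes as the latch.
- sugar_pot: Closed white ceramic sugar pot with blue lid, 88 mm across, 99 mm high, origin under its middle; bystander on the other side of the latch from the pin stand.
- cup_left: Gold-rimmed porcelain cup, 66 mm across, 58 mm high, origin under its middle; bystander at the left.
- cup_right: The like cup at the right; bystander.
- cezve: Steel cezve, 88 mm across, 80 mm high, long handle towards its own +y reaching 180 mm from the middle and 110 mm high; origin under the pot's middle; bystander at the left.

How it is judged:
By the outcome, as a careful person would: the job done as asked, in the order asked, and still so for the second after the job is handed in, while the arm keeps its last pose, push and grip.
It also fails if it takes over 51 s, if anything falls off the work surface, if the arm or the gripper's body presses on something with over 40 N, if the wrist force passes 120 N, or if a joint passes its speed limit or range.

ROBOT

A 6-joint arm with a two-finger parallel gripper is mounted at the origin on the work surface. World frame = base frame: x ahead of the robot, y to its left, z up, the work surface at z = 0. Lengths are in m, angles in rad, forces in N, time in s.
With the tool pointing down it reaches from about 0.375 to 0.975 m from the base axis. Payload 3.8 kg.
Tool frame: the origin (TCP) lies midway between the tips of the shut fingers; the grasp point (between the pads) lies 19 mm behind it; z points along the fingers, y is the line along which they close (so a half turn about z gives the same grasp; the last joint's range is limited). The gripper opens to 85 mm and grips with 20 to 120 N. Pads are 22 mm wide; open, the fingers measure 114 mm over their backs; the gripper's body (76 mm by 85 mm) begins 54 mm behind the grasp point. The pads swing forward as they close: fully open they stand 13 mm farther back than shut.
Start: joints at [-1.341, 0.264, 1.604, -0, 1.274, -0.037], TCP at [0.178, -0.651, 0.231] pointing down, gripper open.
Joint ranges: [-2.63, 2.63], [-0.94, 2.18], [0.31, 2.57], [-1.31, 4.45], [0, 2.66], [-2.55, 2.55]. Speed limits (rad/s): [2.57, 2.57, 3.14, 3.14, 3.14, 3.14].

INTERFACE

Orientations are given as a rotation vector (axis times angle).
In Python, from workcell import bot, imaging gives the robot as it stands.
- The arm moves only by the tool step_arm, never from a script. Its argument "series" is a list of rows, each an object of numbers: "grip": the closure, from -1 (fully open) to 1 (shut); "x", "y", "z": the shift along the tool's x, y, z normalised to -1 to 1, where 1 is 500 mm; "ax", "ay", "az": the turn, a rotation vector about the tool's x, y, z normalised to -1 to 1, where 1 is 30 degrees. A call has 1 to 12 rows; each row is the pose to reach, as a shift and turn from the pose commanded when the call began, along the tool's axes at that moment; what a row does not reach only later rows make up. A row lasts 1/10 s, in which the tool goes at most 50 mm and 8.59 degrees, less where a joint would pass 70% of its speed; a pose out of reach is approached as far as the arm can. A call with a number of a shift or a turn outside -1 to 1 is refused whole. A call with a gripper value outside its range is refused whole. The fingers move at their own pace and stop on an object; "force" is the grip in N (left out, the last holds). Time passes only in rows, so rows that repeat a pose let the fingers close. It gives the time, the measured TCP pose, the force, the opening and the grip force at its end, in the units of the state.
- bot.read_state(): the state, without advancing time (a new reading comes with each control period).
- imaging.read_camera(name): name is "scene" or "top" or "wrist"; returns a dict with "img" (400x640x3 uint8, red, green, blue), "fx", "fy", "cx", "cy" (pixels), "R" (3x3) and "t" (3): a world point X has camera coordinates R X + t. Camera axes: x right, y down, z forward; pixel columns grow to the right and rows downward; lengths in m; the calibration is good to about 2 mm. A picture is of the moment at which its call begins. There is no depth.
- bot.finish_job(): hands the job in; it is judged then, once.
The state is a dict: "time": time; "q": joint angles; "joint_vel": joint speeds; "joint_torque": joint torques, N m; "tool_pos": TCP position; "tcp_rot": TCP orientation; "wrist_force": force on the tool from outside, world axes, zero at the start; "torque": the same for the moment, N m; "width": opening from 0.0 (shut) to 1.0 (fully open); "grip_force": force on a finger pad.
Only numpy, scipy, OpenCV 4.12 (cv2) and the standard library are available. Lean on these libraries where they do the work, as an engineer would, in place of code of your own. Each camera call takes 0.05 s, during which the arm holds its last target. There are 200 camera calls.

## Working session

There is one attempt and no reset: what is moved stays moved. The work goes in short steps, Python scripts to look and compute and a tool call to move; the robot and the scene stay as the last step left them, time stands still between calls to the robot, and variables do not carry over. Pictures are saved under pics/ and viewed, at most 10 in all, crops included, and the job is handed in when it is done.

Besides the shell and the picture viewer there is one more tool, called after "Call:" as name(argument=value, ...), one argument or row to a line, values as JSON. step_arm: Moves the arm, as the interface text tells. Scaled input: -1 to 1 covers 500 mm each way for a shift and 30 degrees each way for a turn. Its arguments: {"type":"object","properties":{"series":{"type":"array","items":{"type":"object","properties":{"grip":{"type":"number"},"x":{"type":"number","minimum":-1,"maximum":1},"y":{"type":"number","minimum":-1,"maximum":1},"z":{"type":"number","minimum":-1,"maximum":1},"ax":{"type":"number","minimum":-1,"maximum":1},"ay":{"type":"number","minimum":-1,"maximum":1},"az":{"type":"number","minimum":-1,"maximum":1}}}},"force":{"type":"number"}},"required":["series"]}

```bash
mkdir -p pics; cat > h.py <<'E'
import numpy as np, cv2
from workcell import bot, imaging
from scipy.spatial.transform import Rotation as Ro
def cam(n,save=None):
    c=imaging.read_camera(n)
    if save: cv2.imwrite('pics/'+save,cv2.cvtColor(c['img'],cv2.COLOR_RGB2BGR))
    c['R']=np.array(c['R']);c['t']=np.array(c['t']);return c
def ray(c,u,v,z):
    o=-c['R'].T@c['t'];d=c['R'].T@np.array([(u-c['cx'])/c['fx'],(v-c['cy'])/c['fy'],1])
    return o+d*(z-o[2])/d[2]
def proj(c,X):
    p=c['R']@np.asarray(X)+c['t'];return c['fx']*p[0]/p[2]+c['cx'],c['fy']*p[1]/p[2]+c['cy']
E
python3 - <<'E'
from h import *
s=bot.read_state();print(s)
for n in('scene','top'):
    c=cam(n,n+'0.png');print(n,c['fx'],c['cx'],c['cy'],(-c['R'].T@c['t']).round(3),c['R'].round(3).tolist())
E
```

```text
{'time': 0.0, 'q': array([-1.34089479e+00,  2.64787344e-01,  1.60537803e+00,  1.59548353e-05,
        1.27369127e+00, -3.69147284e-02]), 'joint_vel': array([-0.00146248, -0.0021361 , -0.00053698, -0.00034612,  0.00139603,
        0.00113279]), 'joint_torque': array([ 3.91789390e-04, -5.15114093e+01, -3.67311323e+01, -1.03819687e-04,
        1.28514413e-02,  1.36162335e-07]), 'tool_pos': array([ 0.17779881, -0.6504052 ,  0.22993681]), 'tcp_rot': array([-3.11144355e+00, -4.17564667e-01,  3.18552613e-04]), 'wrist_force': array([-0.43516864,  0.06218775,  0.9223315 ]), 'torque': array([0.01409217, 0.00193939, 0.0021422 ]), 'grip_force': 0.0, 'width': 1.0011160636570582}
scene 503.9201735783388 312.5526084033093 202.62008057626028 [1.42  0.387 0.866] [[-0.391, 0.92, 0.018], [0.555, 0.251, -0.793], [-0.734, -0.3, -0.609]]
top 376.5266689183579 324.615610843499 199.79661636790485 [ 0.361 -0.005  1.109] [[-0.006, -1.0, -0.028], [-0.987, 0.01, -0.157], [0.158, 0.026, -0.987]]
```

View pics/top0.png

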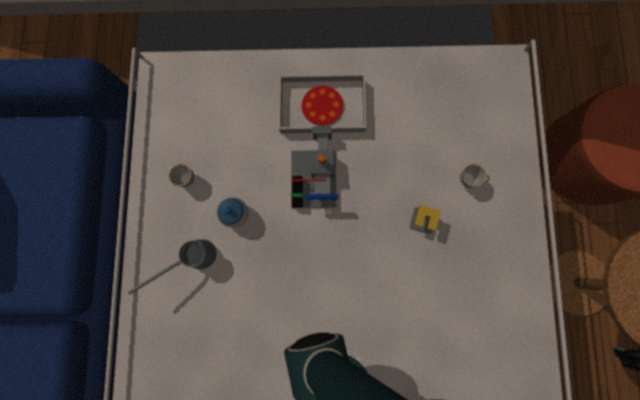

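View pics/scene0.png

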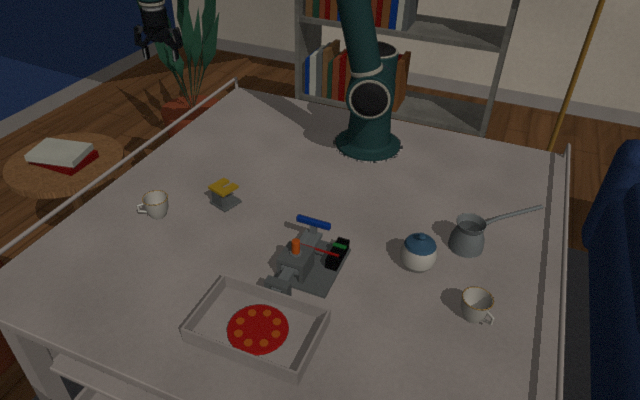

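The top view shows the latch with the orange pin at (322,158), the blue bar at (321,197), the green mark at (297,195) and the yellow stand at (427,218). Next I'll segment these by colour.

```bash
python3 - <<'E'
from h import *
H={'orange':(5,14,60,280,60,420,.085),'yellow':(18,32,110,None,0,0,.06),'blue':(112,125,150,0,0,0,.084),'green':(50,75,100,0,0,0,.037),'red':(0,4,120,0,0,0,.044)}
roi={'top':(290,145,450,240),'scene':(190,170,360,275)}
c0={n:cam(n) for n in roi}
for n,(a,b,cc,d) in roi.items():
    c=c0[n];im=c['img'];hsv=cv2.cvtColor(im,cv2.COLOR_RGB2HSV)
    for k,v in H.items():
        m=cv2.inRange(hsv,(v[0],v[2],40),(v[1],255,255));M=np.zeros_like(m);M[b:d,a:cc]=m[b:d,a:cc]
        nn,lab,st,ce=cv2.connectedComponentsWithStats(M)
        if nn<2: print(n,k,'none');continue
        i=1+st[1:,4].argmax();ys,xs=np.nonzero(lab==i)
        P=np.array([ray(c,x,y,v[-1])[:2] for x,y in zip(xs,ys)])
        r=cv2.minAreaRect((P*1000).astype(np.float32))
        print(n,k,st[i],ce[i].round(1),'mean',P.mean(0).round(4),'rect',np.round(r[0],1),np.round(r[1],1),round(r[2],1))
    crop=im[b:d,a:cc];cv2.imwrite(f'pics/crop_{n}.png',cv2.cvtColor(cv2.resize(crop,None,fx=4,fy=4,interpolation=cv2.INTER_CUBIC),cv2.COLOR_RGB2BGR))
E
```

```text
top orange [317 154   9  11  76] [321.3 158.6] mean [0.6414 0.0305] rect [640.2  31.4] [22.5 29. ] 89.6
top yellow [414 205  27  26 434] [427.2 216.9] mean [ 0.4771 -0.2624] rect [ 475.7 -261.8] [62.9 59.6] 73.0
top blue [306 194   7   5  13] [308.5 195.8] mean [0.5359 0.0664] rect [536.6  65.7] [10.1 17.3] 26.4
top green [292 193  11   4  44] [297.  194.5] mean [0.5482 0.1032] rect [548.2 103.2] [29.2  8.8] 89.4
top red [292 178  33   4  69] [306.8 179.5] mean [0.5907 0.0742] rect [590.7  70.8] [92.7  8.9] 89.3
scene orange [291 238   9  17 142] [295.1 245.9] mean [0.6441 0.0291] rect [644.4  28.9] [54.  18.5] 24.2
scene yellow [208 178  31  20 330] [222.6 187.1] mean [ 0.4851 -0.2606] rect [ 483.4 -260.7] [68.3 65.1] 72.4
scene blue [330 224   1   2   2] [330.  224.5] mean [0.5397 0.074 ] rect [539.7  74. ] [3.8 0. ] -158.6
scene green [332 242  15   7  55] [339.2 245.3] mean [0.5509 0.1044] rect [550.9 104.2] [34.9 13.8] 89.5
scene red [313 247  26  10  67] [326.5 251.9] mean [0.5922 0.0873] rect [592.   84.4] [66.1 10.5] 87.7
```

View pics/crop_top.png

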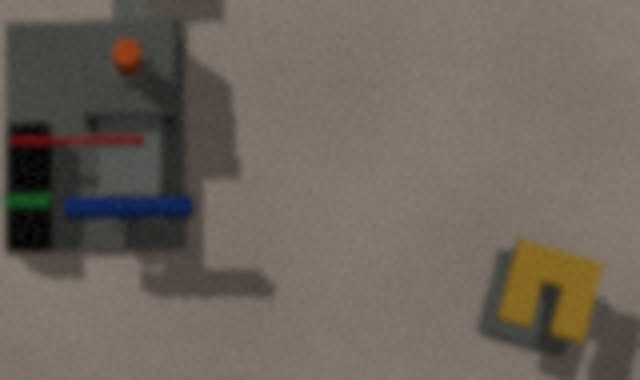

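The latch yaw is about 0° and the stand yaw about -17°. Pointer to mark is about 42 mm. I'll go over the stand first and look with the wrist camera.

```bash
cat >> h.py <<'E'
def yawR(d): return Ro.from_euler('z',d,degrees=True)*Ro.from_euler('x',180,degrees=True)
def to(p,yaw):
    s=bot.read_state();R=Ro.from_rotvec(s['tcp_rot'])
    d=R.inv().apply(np.array(p)-s['tool_pos'])/.5
    r=np.degrees((R.inv()*yawR(yaw)).as_rotvec())/30
    print('t',round(s['time'],2),'tcp',s['tool_pos'].round(4),'yaw',round(np.degrees(np.arctan2(*R.apply([1,0,0])[1::-1])),2),'w',round(s['width'],3),'gf',round(s['grip_force'],1),'F',s['wrist_force'].round(1))
    print('shift',d.round(4),'turn',r.round(4))
E
python3 - <<'E'
from h import *
to([.42,-.25,.25],45)
E
```

```text
t 0.2 tcp [ 0.1779 -0.6507  0.2304] yaw 15.29 w 0.999 gf 0.0 F [ 0.4 -0.5  0.9]
shift [ 0.6784 -0.6453 -0.0382] turn [-2.700e-03 -8.000e-04 -9.904e-01]
```

Call:
step_arm(
  series=[
    {"x": 0.678,"y": -0.645,"z": -0.038,"az": -0.99,"grip": -1},
    {"x": 0.678,"y": -0.645,"z": -0.038,"az": -0.99,"grip": -1},
    {"x": 0.678,"y": -0.645,"z": -0.038,"az": -0.99,"grip": -1},
    {"x": 0.678,"y": -0.645,"z": -0.038,"az": -0.99,"grip": -1},
    {"x": 0.678,"y": -0.645,"z": -0.038,"az": -0.99,"grip": -1},
    {"x": 0.678,"y": -0.645,"z": -0.038,"az": -0.99,"grip": -1},
    {"x": 0.678,"y": -0.645,"z": -0.038,"az": -0.99,"grip": -1},
    {"x": 0.678,"y": -0.645,"z": -0.038,"az": -0.99,"grip": -1},
    {"x": 0.678,"y": -0.645,"z": -0.038,"az": -0.99,"grip": -1},
    {"x": 0.678,"y": -0.645,"z": -0.038,"az": -0.99,"grip": -1},
    {"x": 0.678,"y": -0.645,"z": -0.038,"az": -0.99,"grip": -1},
    {"x": 0.678,"y": -0.645,"z": -0.038,"az": -0.99,"grip": -1},
  ],
)

```text
validation failed for argument at $.se...
```

```bash
python3 - <<'E'
from h import *
c=cam('wrist','w1.png');o=-c['R'].T@c['t'];print(o,c['R'].round(3).tolist(),c['fx'],c['cx'],c['cy']);print(proj(c,[.473,-.261,.06]))
to([.58,.03,.25],75)
E
```

```text
[ 0.25583953 -0.62993877  0.37350565] [[0.263, -0.965, -0.003], [-0.917, -0.251, 0.309], [-0.299, -0.079, -0.951]] 321.8453174619156 318.9808256907222 197.0031945480481
(np.float64(-150.81550304837367), np.float64(-415.47775451569703))
t 0.25 tcp [ 0.1779 -0.6508  0.2306] yaw 15.29 w 0.996 gf 0.0 F [-0.1 -0.   0.6]
shift [ 1.1348 -1.1014 -0.0375] turn [-2.0000e-03 -1.2000e-03 -1.9904e+00]
```

View pics/w1.png

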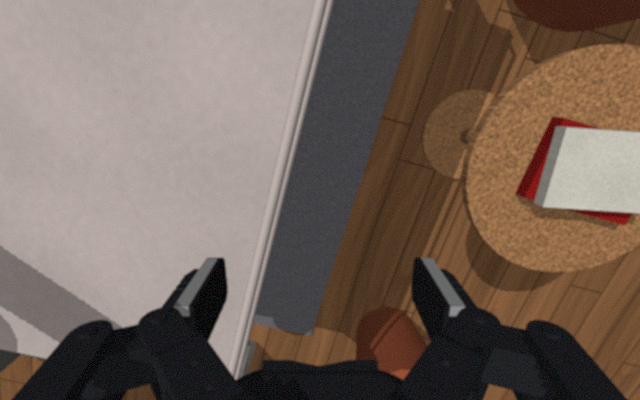

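The move was refused, so this picture shows the start pose: cart edge, with the fingers at the bottom (200,290) and (440,290). I'll retry with one fully specified row.

Call:
step_arm(
  series=[
    {"x": 0.678,"y": -0.645,"z": -0.038,"ax": 0.0,"ay": 0.0,"az": -0.99,"grip": -1.0},
  ],
)

```text
time: 0.35
tool_pos: [0.2015, -0.6113, 0.232]
tcp_rot: [3.073, 0.648, -0.003]
wrist_force: [1.2, -0.4, -0.3]
width: 0.997
grip_force: 0.0
```

```bash
python3 - <<'E'
from h import *
to([.42,-.25,.25],52)
E
```

```text
t 0.35 tcp [ 0.2015 -0.6113  0.232 ] yaw 23.8 w 0.997 gf 0.0 F [ 1.2 -0.4 -0.3]
shift [ 0.6914 -0.4847 -0.0375] turn [ 2.000e-04  3.700e-03 -9.399e-01]
```

Call:
step_arm(
  series=[
    {"x": 0.69,"y": -0.485,"z": -0.038,"ax": 0.0,"ay": 0.0,"az": -0.94,"grip": -1.0},
    {"x": 0.69,"y": -0.485,"z": -0.038,"ax": 0.0,"ay": 0.0,"az": -0.94,"grip": -1.0},
    {"x": 0.69,"y": -0.485,"z": -0.038,"ax": 0.0,"ay": 0.0,"az": -0.94,"grip": -1.0},
    {"x": 0.69,"y": -0.485,"z": -0.038,"ax": 0.0,"ay": 0.0,"az": -0.94,"grip": -1.0},
    {"x": 0.69,"y": -0.485,"z": -0.038,"ax": 0.0,"ay": 0.0,"az": -0.94,"grip": -1.0},
    {"x": 0.69,"y": -0.485,"z": -0.038,"ax": 0.0,"ay": 0.0,"az": -0.94,"grip": -1.0},
    {"x": 0.69,"y": -0.485,"z": -0.038,"ax": 0.0,"ay": 0.0,"az": -0.94,"grip": -1.0},
    {"x": 0.69,"y": -0.485,"z": -0.038,"ax": 0.0,"ay": 0.0,"az": -0.94,"grip": -1.0},
    {"x": 0.69,"y": -0.485,"z": -0.038,"ax": 0.0,"ay": 0.0,"az": -0.94,"grip": -1.0},
    {"x": 0.69,"y": -0.485,"z": -0.038,"ax": 0.0,"ay": 0.0,"az": -0.94,"grip": -1.0},
    {"x": 0.69,"y": -0.485,"z": -0.038,"ax": 0.0,"ay": 0.0,"az": -0.94,"grip": -1.0},
  ],
)

```text
time: 1.45
tool_pos: [0.4211, -0.2468, 0.2523]
tcp_rot: [2.821, 1.381, -0.001]
wrist_force: [0.1, 0.4, 0.0]
width: 1.001
grip_force: 0.0
```

```bash
python3 - <<'E'
from h import *
c=cam('wrist','w2.png');print(proj(c,[.473,-.261,.06]))
to([.60,.03,.25],80)
E
```

```text
(np.float64(365.6004248748603), np.float64(152.20980406009463))
t 1.5 tcp [ 0.4208 -0.2474  0.2522] yaw 52.1 w 1.0 gf 0.0 F [ 0.5  0.2 -0.2]
shift [ 0.6579 -0.0579  0.004 ] turn [-5.000e-04  1.200e-03 -9.301e-01]
```

View pics/w2.png

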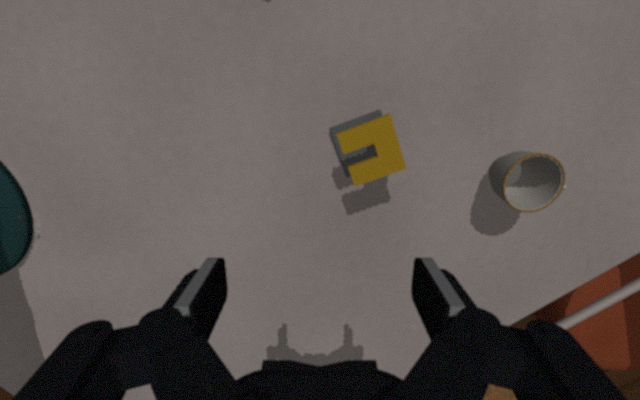

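The stand plate is centred at about (371,149), with the notch at about (361,155). I'll fit the plate's U outline in this view.

```bash
cat > fit.py <<'E'
from h import *
from scipy.optimize import minimize
c=cam('wrist');K=4
hsv=cv2.cvtColor(cv2.resize(c['img'],None,fx=K,fy=K,interpolation=cv2.INTER_LINEAR),cv2.COLOR_RGB2HSV)
m=cv2.inRange(hsv,(18,110,60),(34,255,255));m=(m>0).astype(np.uint8)
n,l,st,ce=cv2.connectedComponentsWithStats(m);m=(l==1+st[1:,4].argmax()).astype(np.float32)
m=cv2.GaussianBlur(m,(0,0),4)
U=np.array([[-26,-30],[32,-30],[32,30],[-26,30],[-26,7.5],[7.5,7.5],[7.5,-7.5],[-26,-7.5]])/1000
def cost(p):
    a=np.radians(p[2]);P=U@np.array([[np.cos(a),np.sin(a)],[-np.sin(a),np.cos(a)]])+np.array(p[:2])/1000
    px=np.array([proj(c,[*q,.06]) for q in P])*K+K/2-.5
    r=np.zeros(m.shape,np.uint8);cv2.fillPoly(r,[np.round(px*16).astype(np.int32)],1,shift=4)
    return np.abs(cv2.GaussianBlur(r.astype(np.float32),(0,0),4)-m).sum()
r=minimize(cost,[473,-261,-17],method='Nelder-Mead',options=dict(initial_simplex=[[473,-261,-17],[479,-261,-17],[473,-255,-17],[473,-261,-13]],maxiter=80))
print(r.x,r.fun,m.sum())
E
python3 fit.py
```

```text
[ 475.47172776 -262.38506148  -17.54836605] 1968.016845703125 45850.996
```

Call:
step_arm(
  series=[
    {"x": 0.65,"y": -0.06,"z": 0.0,"ax": 0.0,"ay": 0.0,"az": -0.93,"grip": -1.0},
    {"x": 0.65,"y": -0.06,"z": 0.0,"ax": 0.0,"ay": 0.0,"az": -0.93,"grip": -1.0},
    {"x": 0.65,"y": -0.06,"z": 0.0,"ax": 0.0,"ay": 0.0,"az": -0.93,"grip": -1.0},
    {"x": 0.65,"y": -0.06,"z": 0.0,"ax": 0.0,"ay": 0.0,"az": -0.93,"grip": -1.0},
    {"x": 0.65,"y": -0.06,"z": 0.0,"ax": 0.0,"ay": 0.0,"az": -0.93,"grip": -1.0},
    {"x": 0.65,"y": -0.06,"z": 0.0,"ax": 0.0,"ay": 0.0,"az": -0.93,"grip": -1.0},
    {"x": 0.65,"y": -0.06,"z": 0.0,"ax": 0.0,"ay": 0.0,"az": -0.93,"grip": -1.0},
    {"x": 0.65,"y": -0.06,"z": 0.0,"ax": 0.0,"ay": 0.0,"az": -0.93,"grip": -1.0},
    {"x": 0.65,"y": -0.06,"z": 0.0,"ax": 0.0,"ay": 0.0,"az": -0.93,"grip": -1.0},
    {"x": 0.65,"y": -0.06,"z": 0.0,"ax": 0.0,"ay": 0.0,"az": -0.93,"grip": -1.0},
  ],
)

```text
time: 2.55
tool_pos: [0.5967, 0.0261, 0.252]
tcp_rot: [-2.409, -2.016, 0.002]
wrist_force: [0.7, -0.4, -0.4]
width: 1.002
grip_force: 0.0
```

```bash
python3 - <<'E'
from h import *
c=cam('wrist','w3.png');im=c['img'];hsv=cv2.cvtColor(im,cv2.COLOR_RGB2HSV)
for k,lo,hi,z in(('orange',(4,150,60),(14,255,255),.10),('green',(45,100,30),(75,255,255),.037),('red',(0,120,30),(3,255,255),.044),('blue',(108,120,30),(128,255,255),.084)):
    m=cv2.inRange(hsv,lo,hi);n,l,st,ce=cv2.connectedComponentsWithStats(m)
    for i in 1+np.argsort(-st[1:,4])[:2]:
        ys,xs=np.nonzero(l==i);P=np.array([ray(c,x,y,z)[:2] for x,y in zip(xs,ys)]);r=cv2.minAreaRect((P*1000).astype(np.float32))
        print(k,st[i],ce[i].round(1),P.mean(0).round(4),np.round(r[0],1),np.round(r[1],1),round(r[2],1))
print(proj(c,[.642,.030,.1]),proj(c,[.642,.030,.06]))
to([.642,.030,.2],90)
E
```

```text
orange [353 154  23  25 422] [363.3 166.3] [0.6411 0.0323] [640.5  32.2] [18.5 24.3] 29.8
orange [538  83  19  21 277] [547.2  92.5] [0.8077 0.0691] [807.7  69.1] [15.6 15.5] 8.8
green [253  87  18  34 386] [261.9 103.3] [0.5499 0.1041] [549.8 104. ] [13.  33.7] 0.6
green [182 365   1   1   1] [182. 365.] [ 0.3572 -0.2211] [ 357.2 -221.1] [0. 0.] 0.0
red [ 462   64  114  114 6939] [518.3 120.2] [0.8156 0.0383] [815.4  35.7] [117.5 117.7] 45.2
red [296  83  21  92 350] [305.9 124.5] [0.5924 0.0741] [593.   68.4] [ 7.4 98.1] 0.9
blue [ 245  138   31   85 1162] [260.1 179.3] [0.5394 0.0329] [539.5  31. ] [15.  88.2] 0.5
blue [565 340   1   1   1] [565. 340.] [ 0.8502 -0.2229] [ 850.2 -222.9] [0. 0.] 0.0
(np.float64(364.68007223375207), np.float64(168.56332463498904)) (np.float64(359.5504479042041), np.float64(160.0066393571302))
t 2.6 tcp [0.5966 0.0261 0.2521] yaw 79.85 w 1.0 gf 0.0 F [-0.  -0.3 -0.3]
shift [0.0238 0.088  0.1042] turn [-0.0011  0.0009 -0.3383]
```

View pics/w3.png

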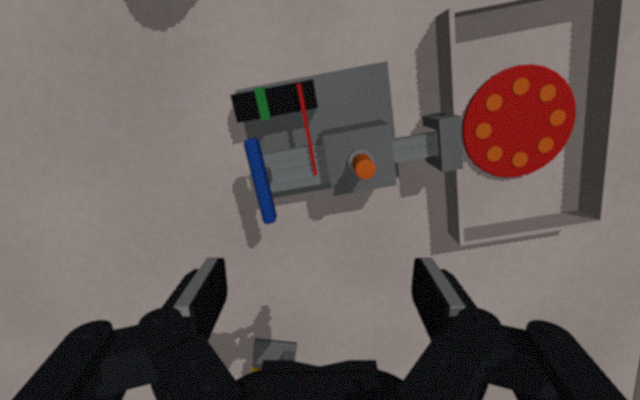

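The pin's orange top is at (365,169), which gives about (0.643, 0.030). The bar is at x = 0.539, consistent with the 105 mm offset, and the mark is 42.5 mm from the pointer. Next I'll move above the pin.

Call:
step_arm(
  series=[
    {"x": 0.024,"y": 0.09,"z": 0.2,"ax": 0.0,"ay": 0.0,"az": -0.338,"grip": 0.0},
    {"x": 0.024,"y": 0.09,"z": 0.2,"ax": 0.0,"ay": 0.0,"az": -0.338,"grip": 0.0},
    {"x": 0.024,"y": 0.09,"z": 0.2,"ax": 0.0,"ay": 0.0,"az": -0.338,"grip": 0.0},
    {"x": 0.024,"y": 0.09,"z": 0.2,"ax": 0.0,"ay": 0.0,"az": -0.338,"grip": 0.0},
    {"x": 0.024,"y": 0.09,"z": 0.2,"ax": 0.0,"ay": 0.0,"az": -0.338,"grip": 0.0},
    {"x": 0.024,"y": 0.09,"z": 0.2,"ax": 0.0,"ay": 0.0,"az": -0.338,"grip": 0.0},
  ],
)

```text
time: 3.2
tool_pos: [0.6448, 0.0315, 0.1555]
tcp_rot: [2.218, 2.221, 0.005]
wrist_force: [0.7, -0.3, -0.4]
width: 0.502
grip_force: 0.0
```

```bash
python3 - <<'E'
from h import *
c=cam('wrist','w4.png')
hsv=cv2.cvtColor(c['img'],cv2.COLOR_RGB2HSV);m=cv2.inRange(hsv,(4,150,60),(14,255,255));m[:,450:]=0
n,l,st,ce=cv2.connectedComponentsWithStats(m);print(st[1:],ce[1:]);print('pred',proj(c,[.643,.030,.1]),proj(c,[.643,.030,.065]), 'o',(-c['R'].T@c['t']).round(3))
to([.643,.030,.073],90)
E
```

```text
[[243  87   1   1   1]
 [299 195  29  40 926]] [[243.          87.        ]
 [313.1587473  214.90388769]]
pred (np.float64(314.2091140850556), np.float64(220.71192408698988)) (np.float64(314.58302163070715), np.float64(203.42766240266766)) o [0.645 0.111 0.299]
t 3.25 tcp [0.6448 0.0316 0.1556] yaw 90.09 w 0.502 gf 0.0 F [-0.2 -0.3  0.3]
shift [-0.0032 -0.0044  0.1651] turn [ 0.009 -0.     0.003]
```

View pics/w4.png

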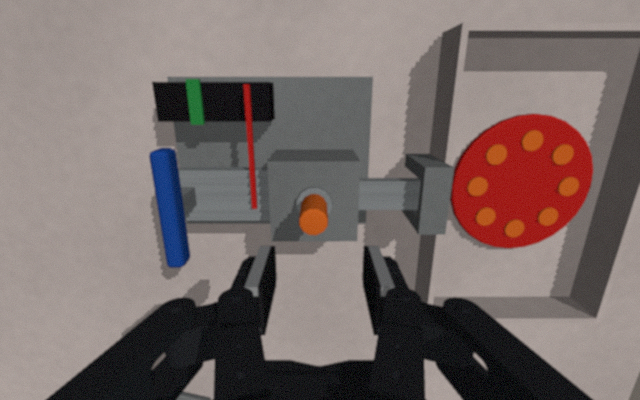

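The pin's top disc at (313,221) matches the prediction, so I'll descend and grip.

Call:
step_arm(
  force=60,
  series=[
    {"x": -0.003,"y": -0.004,"z": 0.08,"ax": 0.009,"ay": 0.0,"az": 0.0,"grip": 0.0},
    {"x": -0.003,"y": -0.004,"z": 0.165,"ax": 0.009,"ay": 0.0,"az": 0.0,"grip": 0.0},
    {"x": -0.003,"y": -0.004,"z": 0.165,"ax": 0.009,"ay": 0.0,"az": 0.0,"grip": 0.0},
    {"x": -0.003,"y": -0.004,"z": 0.165,"ax": 0.009,"ay": 0.0,"az": 0.0,"grip": 0.0},
    {"x": -0.003,"y": -0.004,"z": 0.165,"ax": 0.009,"ay": 0.0,"az": 0.0,"grip": 1.0},
    {"x": -0.003,"y": -0.004,"z": 0.165,"ax": 0.009,"ay": 0.0,"az": 0.0,"grip": 1.0},
    {"x": -0.003,"y": -0.004,"z": 0.165,"ax": 0.009,"ay": 0.0,"az": 0.0,"grip": 1.0},
    {"x": -0.003,"y": -0.004,"z": 0.165,"ax": 0.009,"ay": 0.0,"az": 0.0,"grip": 1.0},
    {"x": -0.003,"y": -0.004,"z": 0.165,"ax": 0.009,"ay": 0.0,"az": 0.0,"grip": 1.0},
  ],
)

```text
time: 4.15
tool_pos: [0.643, 0.0305, 0.0735]
tcp_rot: [-2.218, -2.223, 0.002]
wrist_force: [-3.8, -0.3, 6.1]
width: 0.213
grip_force: 58.3
```

```bash
python3 - <<'E'
from h import *
to([.643,.030,.19],90)
E
```

```text
t 4.15 tcp [0.643  0.0305 0.0735] yaw 90.12 w 0.213 gf 58.3 F [-3.8 -0.3  6.1]
shift [-9.000e-04 -2.000e-04 -2.331e-01] turn [-0.0027 -0.0001  0.0042]
```

Call:
step_arm(
  series=[
    {"x": 0.0,"y": 0.0,"z": -0.03,"ax": 0.0,"ay": 0.0,"az": 0.0,"grip": 1.0},
    {"x": 0.0,"y": 0.0,"z": -0.07,"ax": 0.0,"ay": 0.0,"az": 0.0,"grip": 1.0},
    {"x": 0.0,"y": 0.0,"z": -0.12,"ax": 0.0,"ay": 0.0,"az": 0.0,"grip": 1.0},
    {"x": 0.0,"y": 0.0,"z": -0.18,"ax": 0.0,"ay": 0.0,"az": 0.0,"grip": 1.0},
    {"x": 0.0,"y": 0.0,"z": -0.233,"ax": 0.0,"ay": 0.0,"az": 0.0,"grip": 1.0},
    {"x": 0.0,"y": 0.0,"z": -0.233,"ax": 0.0,"ay": 0.0,"az": 0.0,"grip": 1.0},
    {"x": 0.0,"y": 0.0,"z": -0.233,"ax": 0.0,"ay": 0.0,"az": 0.0,"grip": 1.0},
  ],
)

```text
time: 4.85
tool_pos: [0.6434, 0.0304, 0.1889]
tcp_rot: [-2.219, -2.224, 0.0]
wrist_force: [-0.6, -0.1, -0.9]
width: 0.217
grip_force: 58.5
```

```bash
python3 - <<'E'
from h import *
to([.4755,-.2625,.19],72.5)
c=cam('wrist','w5.png')
E
```

```text
t 4.85 tcp [0.6434 0.0304 0.1889] yaw 90.12 w 0.217 gf 58.5 F [-0.6 -0.1 -0.9]
shift [-0.585  -0.337  -0.0021] turn [-4.000e-04  0.000e+00  5.874e-01]
```

View pics/w5.png

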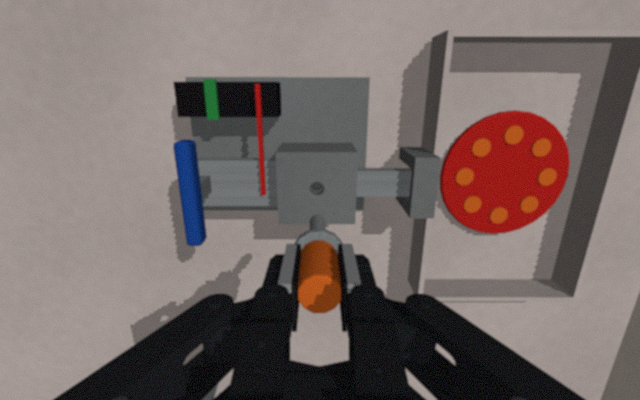

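The pin is held straight: tip at (318,220), open bore at (317,187). Moving above the notch.

Call:
step_arm(
  series=[
    {"x": -0.585,"y": -0.337,"z": 0.0,"ax": 0.0,"ay": 0.0,"az": 0.587,"grip": 1.0},
    {"x": -0.585,"y": -0.337,"z": 0.0,"ax": 0.0,"ay": 0.0,"az": 0.587,"grip": 1.0},
    {"x": -0.585,"y": -0.337,"z": 0.0,"ax": 0.0,"ay": 0.0,"az": 0.587,"grip": 1.0},
    {"x": -0.585,"y": -0.337,"z": 0.0,"ax": 0.0,"ay": 0.0,"az": 0.587,"grip": 1.0},
    {"x": -0.585,"y": -0.337,"z": 0.0,"ax": 0.0,"ay": 0.0,"az": 0.587,"grip": 1.0},
    {"x": -0.585,"y": -0.337,"z": 0.0,"ax": 0.0,"ay": 0.0,"az": 0.587,"grip": 1.0},
    {"x": -0.585,"y": -0.337,"z": 0.0,"ax": 0.0,"ay": 0.0,"az": 0.587,"grip": 1.0},
    {"x": -0.585,"y": -0.337,"z": 0.0,"ax": 0.0,"ay": 0.0,"az": 0.587,"grip": 1.0},
    {"x": -0.585,"y": -0.337,"z": 0.0,"ax": 0.0,"ay": 0.0,"az": 0.587,"grip": 1.0},
    {"x": -0.585,"y": -0.337,"z": 0.0,"ax": 0.0,"ay": 0.0,"az": 0.587,"grip": 1.0},
  ],
)

```text
time: 5.9
tool_pos: [0.4741, -0.2615, 0.1861]
tcp_rot: [-2.529, -1.856, 0.006]
wrist_force: [-0.5, -0.1, -0.3]
width: 0.217
grip_force: 58.6
```

```bash
python3 - <<'E'
from h import *
to([.4755,-.2625,.125],72.5)
c=cam('wrist','w6.png')
print('notch',proj(c,[.4755,-.2624,.06]))
a=np.radians(-17.5)
for x,y in((-26,7.5),(-26,-7.5),(7.5,-7.5),(7.5,7.5),(32,30),(32,-30),(-26,30)):
    print(x,y,np.round(proj(c,[.4755+(x*np.cos(a)-y*np.sin(a))/1e3,-.2624+(x*np.sin(a)+y*np.cos(a))/1e3,.06]),1))
s=bot.read_state();p=s['tool_pos'];print('tip pred',proj(c,p-[0,0,.0585]),'collar',proj(c,p-[0,0,.0135]))
im=c['img'][60:330,200:440];cv2.imwrite('pics/w6c.png',cv2.cvtColor(cv2.resize(im,None,fx=2.2,fy=2.2,interpolation=cv2.INTER_CUBIC),cv2.COLOR_RGB2BGR))
E
```

```text
t 5.9 tcp [ 0.4741 -0.2615  0.1861] yaw 72.53 w 0.217 gf 58.6 F [-0.5 -0.1 -0.3]
shift [-0.0011  0.0041  0.1221] turn [-0.0118  0.0008  0.0011]
notch (np.float64(320.4871366094423), np.float64(189.3272684499189))
-26 7.5 [290.5 181. ]
-26 -7.5 [290.9 197.5]
7.5 -7.5 [329.  197.5]
7.5 7.5 [329.2 181. ]
32 30 [358.5 155.3]
32 -30 [356.  221.3]
-26 30 [289.7 155.2]
tip pred (np.float64(318.3520790186787), np.float64(217.19066670789397)) collar (np.float64(317.75269854580966), np.float64(248.02406692103932))
```

View pics/w6c.png

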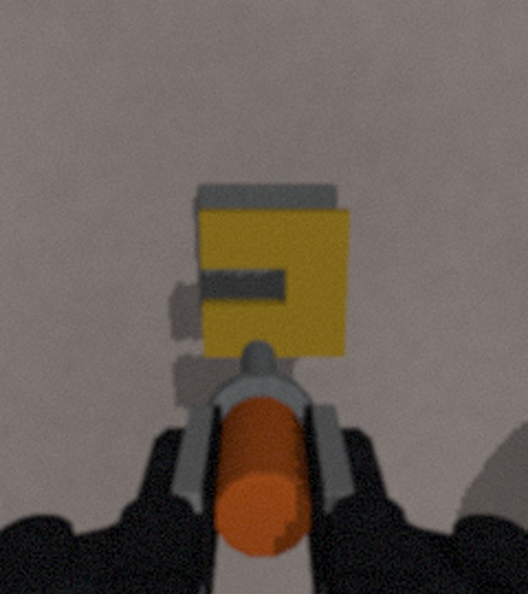

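The notch fits the model (closed end at 329.5, rows 182–197), and the shank tip is at (317,222). I'll check the pin's offset in the hand from its outlines.

```bash
python3 - <<'E'
from h import *
from scipy.optimize import least_squares
c=cam('wrist');s=bot.read_state();p=s['tool_pos'];R=Ro.from_rotvec(s['tcp_rot'])
T=np.linspace(0,2*np.pi,90)
def ring(o,z,r): return np.array([proj(c,p+R.apply([o[0]+r*np.cos(t),o[1]+r*np.sin(t),.0135-z+o[2]])) for t in T])
obs=np.array([200,60]*1)
def f(o):
    a=ring(o,-.045,.005);b=ring(o,0,.014);e=ring(o,.04,.010)
    return np.array([a[:,1].min(),a[:,0].min(),a[:,0].max(),b[:,1].min(),e[:,1].max(),e[:,0].min(),e[:,0].max()])
O=np.array([341/2.2+60,242/2.2+200,276/2.2+200,373/2.2+60,556/2.2+60,214/2.2+200,311/2.2+200])
print(f([0,0,0]).round(1),O.round(1))
r=least_squares(lambda o:f(o)-O,[0,0,0],diff_step=1e-3,x_scale=.001);print('tool offset mm',r.x*1000,r.fun.round(1))
E
```

```text
[210.5 310.3 325.2 224.3 312.1 293.3 340.9] [215.  310.  325.5 229.5 312.7 297.3 341.4]
tool offset mm [-6.36626897  0.65726554  7.83890562] [ 0.2  1.6  0.4 -0.1 -0.  -0.8 -0.5]
```

Call:
step_arm(
  series=[
    {"x": 0.0,"y": 0.004,"z": 0.05,"ax": -0.012,"ay": 0.0,"az": 0.0,"grip": 1.0},
    {"x": 0.0,"y": 0.004,"z": 0.092,"ax": -0.012,"ay": 0.0,"az": 0.0,"grip": 1.0},
    {"x": 0.0,"y": 0.004,"z": 0.092,"ax": -0.012,"ay": 0.0,"az": 0.0,"grip": 1.0},
    {"x": 0.0,"y": 0.004,"z": 0.092,"ax": -0.012,"ay": 0.0,"az": 0.0,"grip": 1.0},
  ],
)

```text
time: 6.4
tool_pos: [0.4761, -0.2621, 0.1408]
tcp_rot: [2.531, 1.859, -0.001]
wrist_force: [1.0, -0.1, -0.2]
width: 0.213
grip_force: 58.6
```

```bash
python3 - <<'E'
from h import *
to([.4755,-.2625,.125],72.5)
c=cam('wrist','w7.png');p=bot.read_state()['tool_pos']
print('notch',proj(c,[.4755,-.2624,.06]),'tip pred',proj(c,p-[0,0,.0585]),proj(c,p-[0,0,.0665]))
# bore from w5
s=bot.read_state();R=Ro.from_rotvec(s['tcp_rot']).as_matrix()
o=-c['R'].T@c['t'];oc=R.T@(o-p);Rc=c['R']@R
R5=yawR(90.12).as_matrix();p5=np.array([.6434,.0304,.1889])
c5=dict(c);c5['R']=Rc@R5.T;c5['t']=-c5['R']@(p5+R5@oc)
print('bore',ray(c5,317.3,187.5,.06),'bar',ray(c5,190,193,.084))
im=c['img'][110:310,230:410];cv2.imwrite('pics/w7c.png',cv2.cvtColor(cv2.resize(im,None,fx=3,fy=3,interpolation=cv2.INTER_CUBIC),cv2.COLOR_RGB2BGR))
E
```

```text
t 6.4 tcp [ 0.4761 -0.2621  0.1408] yaw 72.6 w 0.213 gf 58.6 F [ 1.  -0.1 -0.2]
shift [-0.0012 -0.0009  0.0317] turn [0.001  0.0019 0.0033]
notch (np.float64(316.83210977245614), np.float64(206.85500449305246)) tip pred (np.float64(318.55958588958214), np.float64(218.51350307340005)) (np.float64(318.5578369061154), np.float64(214.20576422631981))
bore [0.64197626 0.03157198 0.06      ] bar [0.53975532 0.03379698 0.084     ]
```

View pics/w7c.png

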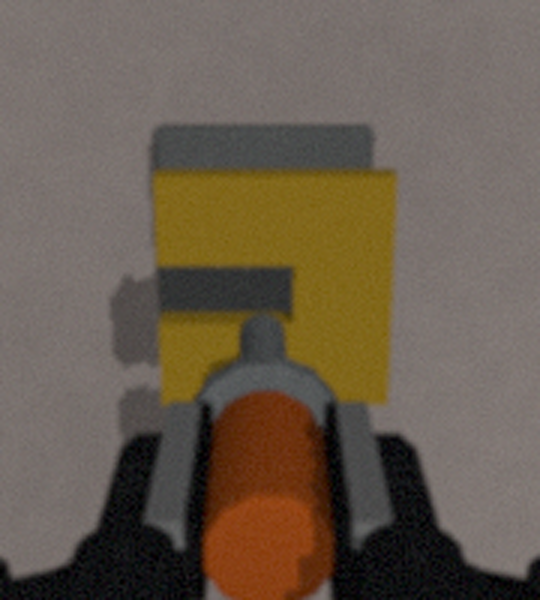

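The tip centre is at about (317.7,221) and the notch centre at (317,207). I'll lower to just above the plate so parallax drops out, with a 1 mm shift in tool +x.

Call:
step_arm(
  series=[
    {"x": 0.001,"y": -0.001,"z": 0.015,"ax": 0.0,"ay": 0.0,"az": 0.0,"grip": 1.0},
    {"x": 0.001,"y": -0.001,"z": 0.03,"ax": 0.0,"ay": 0.0,"az": 0.0,"grip": 1.0},
    {"x": 0.001,"y": -0.001,"z": 0.03,"ax": 0.0,"ay": 0.0,"az": 0.0,"grip": 1.0},
    {"x": 0.001,"y": -0.001,"z": 0.03,"ax": 0.0,"ay": 0.0,"az": 0.0,"grip": 1.0},
  ],
)

```text
time: 6.85
tool_pos: [0.4754, -0.2624, 0.1259]
tcp_rot: [2.532, 1.857, -0.001]
wrist_force: [-0.4, -0.5, -0.6]
width: 0.214
grip_force: 58.6
```

```bash
python3 - <<'E'
from h import *
to([.4755,-.2625,.125],72.5)
c=cam('wrist','w8.png');p=bot.read_state()['tool_pos']
print('notch',proj(c,[.4755,-.2624,.06]),'tip pred',proj(c,p-[0,0,.0585]))
im=c['img'][140:280,250:390];cv2.imwrite('pics/w8c.png',cv2.cvtColor(cv2.resize(im,None,fx=4,fy=4,interpolation=cv2.INTER_CUBIC),cv2.COLOR_RGB2BGR))
E
```

```text
t 6.85 tcp [ 0.4754 -0.2624  0.1259] yaw 72.51 w 0.214 gf 58.6 F [-0.4 -0.5 -0.6]
shift [-0.      0.0003  0.0017] turn [0.0024 0.0025 0.0002]
notch (np.float64(317.5280404443679), np.float64(213.41433482894328)) tip pred (np.float64(317.68870003876935), np.float64(217.6525307846323))
```

View pics/w8c.png

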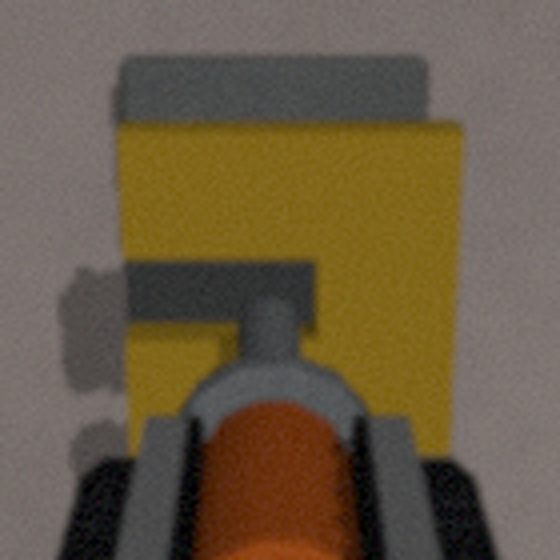

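Corrected for parallax, the tip would span crop rows about 280–335 and the notch spans 260–340. I'll shift another 1.3 mm in tool +x, then go partway in and check the force.

Call:
step_arm(
  series=[
    {"x": 0.0026,"y": 0.0,"z": 0.0,"ax": 0.0,"ay": 0.0,"az": 0.0,"grip": 1.0},
    {"x": 0.0026,"y": 0.0,"z": 0.012,"ax": 0.0,"ay": 0.0,"az": 0.0,"grip": 1.0},
    {"x": 0.0026,"y": 0.0,"z": 0.024,"ax": 0.0,"ay": 0.0,"az": 0.0,"grip": 1.0},
    {"x": 0.0026,"y": 0.0,"z": 0.036,"ax": 0.0,"ay": 0.0,"az": 0.0,"grip": 1.0},
    {"x": 0.0026,"y": 0.0,"z": 0.036,"ax": 0.0,"ay": 0.0,"az": 0.0,"grip": 1.0},
  ],
)

```text
time: 7.4
tool_pos: [0.475, -0.2607, 0.1065]
tcp_rot: [-2.533, -1.858, 0.002]
wrist_force: [0.2, 0.2, 0.1]
width: 0.209
grip_force: 58.6
```

It entered with no contact force. Lowering to the collar.

Call:
step_arm(
  series=[
    {"x": 0.0,"y": 0.0,"z": 0.02,"ax": 0.0,"ay": 0.0,"az": 0.0,"grip": 1.0},
    {"x": 0.0,"y": 0.0,"z": 0.04,"ax": 0.0,"ay": 0.0,"az": 0.0,"grip": 1.0},
    {"x": 0.0,"y": 0.0,"z": 0.055,"ax": 0.0,"ay": 0.0,"az": 0.0,"grip": 1.0},
    {"x": 0.0,"y": 0.0,"z": 0.063,"ax": 0.0,"ay": 0.0,"az": 0.0,"grip": 1.0},
    {"x": 0.0,"y": 0.0,"z": 0.063,"ax": 0.0,"ay": 0.0,"az": 0.0,"grip": 1.0},
    {"x": 0.0,"y": 0.0,"z": 0.063,"ax": 0.0,"ay": 0.0,"az": 0.0,"grip": 1.0},
  ],
)

```text
time: 8.0
tool_pos: [0.4761, -0.2614, 0.0765]
tcp_rot: [2.532, 1.857, -0.0]
wrist_force: [0.6, -1.4, -1.4]
width: 0.211
grip_force: 58.6
```

Call:
step_arm(
  series=[
    {"x": 0.0,"y": 0.0,"z": 0.003,"ax": 0.0,"ay": 0.0,"az": 0.0,"grip": 1.0},
    {"x": 0.0,"y": 0.0,"z": 0.006,"ax": 0.0,"ay": 0.0,"az": 0.0,"grip": 1.0},
    {"x": 0.0,"y": 0.0,"z": 0.006,"ax": 0.0,"ay": 0.0,"az": 0.0,"grip": 1.0},
    {"x": 0.0,"y": 0.0,"z": 0.006,"ax": 0.0,"ay": 0.0,"az": 0.0,"grip": 1.0},
  ],
)

```text
time: 8.4
tool_pos: [0.4761, -0.2614, 0.0737]
tcp_rot: [2.531, 1.856, -0.0]
wrist_force: [0.5, -0.8, -1.5]
width: 0.209
grip_force: 58.6
```

Call:
step_arm(
  series=[
    {"x": 0.0,"y": 0.0,"z": 0.002,"ax": 0.0,"ay": 0.0,"az": 0.0,"grip": 1.0},
    {"x": 0.0,"y": 0.0,"z": 0.004,"ax": 0.0,"ay": 0.0,"az": 0.0,"grip": 1.0},
    {"x": 0.0,"y": 0.0,"z": 0.004,"ax": 0.0,"ay": 0.0,"az": 0.0,"grip": 1.0},
  ],
)

```text
time: 8.7
tool_pos: [0.4763, -0.2615, 0.0734]
tcp_rot: [2.531, 1.857, -0.0]
wrist_force: [-4.9, 1.4, 10.1]
width: 0.213
grip_force: 59.7
```

The collar has seated at 10 N, so I'll release and retreat upward.

Call:
step_arm(
  series=[
    {"x": 0.0,"y": 0.0,"z": -0.002,"ax": 0.0,"ay": 0.0,"az": 0.0,"grip": 1.0},
    {"x": 0.0,"y": 0.0,"z": -0.002,"ax": 0.0,"ay": 0.0,"az": 0.0,"grip": 0.4},
    {"x": 0.0,"y": 0.0,"z": -0.002,"ax": 0.0,"ay": 0.0,"az": 0.0,"grip": 0.0},
    {"x": 0.0,"y": 0.0,"z": -0.002,"ax": 0.0,"ay": 0.0,"az": 0.0,"grip": -0.2},
    {"x": 0.0,"y": 0.0,"z": -0.002,"ax": 0.0,"ay": 0.0,"az": 0.0,"grip": -0.2},
    {"x": 0.0,"y": 0.0,"z": -0.08,"ax": 0.0,"ay": 0.0,"az": 0.0,"grip": -0.2},
    {"x": 0.0,"y": 0.0,"z": -0.18,"ax": 0.0,"ay": 0.0,"az": 0.0,"grip": -0.2},
    {"x": 0.0,"y": 0.0,"z": -0.18,"ax": 0.0,"ay": 0.0,"az": 0.0,"grip": -0.2},
    {"x": 0.0,"y": 0.0,"z": -0.18,"ax": 0.0,"ay": 0.0,"az": 0.0,"grip": -0.2},
  ],
)

```text
time: 9.6
tool_pos: [0.4772, -0.262, 0.1636]
tcp_rot: [2.528, 1.854, 0.002]
wrist_force: [0.6, -0.0, -0.3]
width: 0.597
grip_force: 0.0
```

```bash
python3 - <<'E'
from h import *
to([.538,.0315,.165],90)
c=cam('wrist','w9.png')
s=cam('scene')
a=cv2.resize(c['img'][100:300,220:420],(400,400),interpolation=cv2.INTER_CUBIC);b=cv2.resize(s['img'][150:230,180:260],(400,400),interpolation=cv2.INTER_CUBIC)
cv2.imwrite('pics/w9c.png',cv2.cvtColor(np.hstack([a,b]),cv2.COLOR_RGB2BGR))
E
```

```text
t 9.6 tcp [ 0.4772 -0.262   0.1636] yaw 72.51 w 0.597 gf 0.0 F [ 0.6 -0.  -0.3]
shift [ 0.5963 -0.0604 -0.0047] turn [ 0.0105  0.0064 -0.5828]
```

View pics/w9c.png

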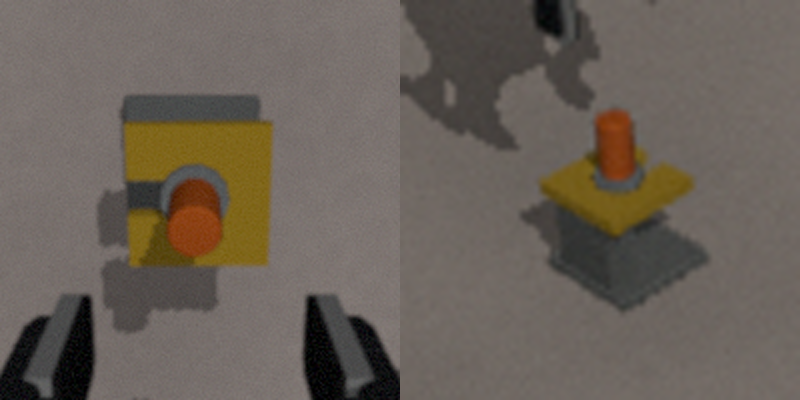

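The pin hangs upright in the notch with its collar on the plate: (195,190) in the left crop, (617,175) in the right. Picture views are used up, so I'll work from numbers. Going above the bar.

Call:
step_arm(
  series=[
    {"x": 0.596,"y": -0.06,"z": -0.005,"ax": 0.01,"ay": 0.006,"az": -0.583,"grip": -0.2},
    {"x": 0.596,"y": -0.06,"z": -0.005,"ax": 0.01,"ay": 0.006,"az": -0.583,"grip": -0.2},
    {"x": 0.596,"y": -0.06,"z": -0.005,"ax": 0.01,"ay": 0.006,"az": -0.583,"grip": -0.2},
    {"x": 0.596,"y": -0.06,"z": -0.005,"ax": 0.01,"ay": 0.006,"az": -0.583,"grip": -0.2},
    {"x": 0.596,"y": -0.06,"z": -0.005,"ax": 0.01,"ay": 0.006,"az": -0.583,"grip": -0.2},
    {"x": 0.596,"y": -0.06,"z": -0.005,"ax": 0.01,"ay": 0.006,"az": -0.583,"grip": -0.2},
    {"x": 0.596,"y": -0.06,"z": -0.005,"ax": 0.01,"ay": 0.006,"az": -0.583,"grip": -0.2},
    {"x": 0.596,"y": -0.06,"z": -0.005,"ax": 0.01,"ay": 0.006,"az": -0.583,"grip": -0.2},
    {"x": 0.596,"y": -0.06,"z": -0.005,"ax": 0.01,"ay": 0.006,"az": -0.583,"grip": -0.2},
  ],
)

```text
time: 10.6
tool_pos: [0.5358, 0.0313, 0.1621]
tcp_rot: [-2.218, -2.217, 0.005]
wrist_force: [-0.4, -1.2, 0.5]
width: 0.6
grip_force: 0.0
```

```bash
cat > pt.py <<'E'
from h import *
def look(n='wrist'):
    c=cam(n);im=c['img'];hsv=cv2.cvtColor(im,cv2.COLOR_RGB2HSV);out={}
    for k,lo,hi,z in(('green',(45,100,30),(75,255,255),.037),('red',(0,120,30),(3,255,255),.044),('blue',(108,120,30),(128,255,255),.084)):
        m=cv2.inRange(hsv,lo,hi);uv=np.argwhere(m)[:,::-1]
        P=np.array([ray(c,x,y,z)[:2] for x,y in uv])
        P=P[(abs(P[:,0]-.55)<.1)&(abs(P[:,1]-.065)<.08)]
        if k=='red': P=P[P[:,1]>.06]
        if len(P)<5: print(n,k,'few');continue
        a=np.polyfit(P[:,1],P[:,0],1) if k!='blue' else None
        out[k]=a;r=cv2.minAreaRect((P*1000).astype(np.float32));print(n,k,len(P),P.mean(0).round(4),np.round(r[0],1),np.round(r[1],1))
        if a is not None: print('  x at y=.105:',round(np.median(P[:,0])*1000,1),round(P[:,0].mean()*1000,2), 'slope',a[0].round(3))
E
python3 - <<'E'
from pt import *
to([.5385,.0315,.056],90)
look()
E
```

```text
t 10.6 tcp [0.5358 0.0313 0.1621] yaw 89.99 w 0.6 gf 0.0 F [-0.4 -1.2  0.5]
shift [2.000e-04 6.800e-03 2.122e-01] turn [-0.0119 -0.0027 -0.0004]
wrist green 650 [0.5497 0.104 ] [549.6 103.8] [12.2 33. ]
  x at y=.105: 549.8 549.71 slope 0.006
wrist red 430 [0.5927 0.0916] [592.9  89.2] [ 6.4 57.2]
  x at y=.105: 592.7 592.71 slope 0.001
wrist blue 1968 [0.5373 0.0345] [537.2  31.2] [13.3 88.1]
```

Call:
step_arm(
  force=80,
  series=[
    {"x": 0.0,"y": 0.004,"z": 0.08,"ax": -0.012,"ay": 0.0,"az": 0.0,"grip": -0.2},
    {"x": 0.0,"y": 0.004,"z": 0.16,"ax": -0.012,"ay": 0.0,"az": 0.0,"grip": -0.2},
    {"x": 0.0,"y": 0.004,"z": 0.212,"ax": -0.012,"ay": 0.0,"az": 0.0,"grip": -0.2},
    {"x": 0.0,"y": 0.004,"z": 0.212,"ax": -0.012,"ay": 0.0,"az": 0.0,"grip": -0.2},
    {"x": 0.0,"y": 0.004,"z": 0.212,"ax": -0.012,"ay": 0.0,"az": 0.0,"grip": -0.2},
  ],
)

```text
time: 11.15
tool_pos: [0.5382, 0.0309, 0.0575]
tcp_rot: [-2.224, -2.219, -0.004]
wrist_force: [0.1, -0.3, 1.4]
width: 0.602
grip_force: 0.0
```

Call:
step_arm(
  force=80,
  series=[
    {"x": 0.0,"y": 0.0,"z": 0.0,"ax": 0.0,"ay": 0.0,"az": 0.0,"grip": 1.0},
    {"x": 0.0,"y": 0.0,"z": 0.0,"ax": 0.0,"ay": 0.0,"az": 0.0,"grip": 1.0},
    {"x": 0.0,"y": 0.0,"z": 0.0,"ax": 0.0,"ay": 0.0,"az": 0.0,"grip": 1.0},
    {"x": 0.0,"y": 0.0,"z": 0.0,"ax": 0.0,"ay": 0.0,"az": 0.0,"grip": 1.0},
    {"x": 0.0,"y": 0.0,"z": 0.0,"ax": 0.0,"ay": 0.0,"az": 0.0,"grip": 1.0},
    {"x": 0.0,"y": 0.0,"z": 0.0,"ax": 0.0,"ay": 0.0,"az": 0.0,"grip": 1.0},
  ],
)

```text
time: 11.75
tool_pos: [0.5361, 0.032, 0.0593]
tcp_rot: [-2.219, -2.22, 0.001]
wrist_force: [-10.9, -2.5, 11.1]
width: 0.144
grip_force: 79.0
```

```bash
python3 - <<'E'
from pt import *
s=bot.read_state();p=s['tool_pos'];to([p[0]-.035,p[1],p[2]],90)
look();look('scene')
E
```

```text
t 11.75 tcp [0.5361 0.032  0.0593] yaw 90.03 w 0.144 gf 79.0 F [-10.9  -2.5  11.1]
shift [ 0.     -0.07    0.0001] turn [-0.004  -0.0025  0.0009]
wrist green 1607 [0.5494 0.1042] [543.  103.8] [24.4 33.6]
  x at y=.105: 549.4 549.45 slope 0.003
wrist red 1182 [0.5928 0.0907] [592.6  88.8] [57.4  6.5]
  x at y=.105: 592.8 592.82 slope 0.002
wrist blue 5371 [0.5372 0.0383] [556.2  38.9] [72.8 85.1]
scene green 63 [0.5512 0.105 ] [551.2 104.7] [16. 34.]
  x at y=.105: 551.1 551.19 slope -0.022
scene red 66 [0.5923 0.0904] [592.8  89. ] [11.5 56.7]
  x at y=.105: 592.4 592.34 slope 0.025
scene blue 153 [0.548  0.0377] [545.7  32.9] [28.7 89.8]
```

Call:
step_arm(
  series=[
    {"x": 0.0,"y": -0.02,"z": -0.002,"ax": 0.0,"ay": 0.0,"az": 0.0,"grip": 1.0},
    {"x": 0.0,"y": -0.04,"z": -0.003,"ax": 0.0,"ay": 0.0,"az": 0.0,"grip": 1.0},
    {"x": 0.0,"y": -0.06,"z": -0.003,"ax": 0.0,"ay": 0.0,"az": 0.0,"grip": 1.0},
    {"x": 0.0,"y": -0.078,"z": -0.003,"ax": 0.0,"ay": 0.0,"az": 0.0,"grip": 1.0},
    {"x": 0.0,"y": -0.078,"z": -0.003,"ax": 0.0,"ay": 0.0,"az": 0.0,"grip": 1.0},
    {"x": 0.0,"y": -0.078,"z": -0.003,"ax": 0.0,"ay": 0.0,"az": 0.0,"grip": 1.0},
  ],
)

```text
time: 12.45
tool_pos: [0.5018, 0.032, 0.0595]
tcp_rot: [2.217, 2.218, 0.012]
wrist_force: [8.9, -0.9, -12.4]
width: 0.146
grip_force: 79.7
```

```bash
python3 - <<'E'
from pt import *
s=bot.read_state();p=s['tool_pos'];to([p[0]-.005,p[1],p[2]],90)
look();look('scene');look('top')
E
```

```text
t 12.45 tcp [0.5018 0.032  0.0595] yaw 90.01 w 0.146 gf 79.7 F [  8.9  -0.9 -12.4]
shift [ 0.     -0.01   -0.0001] turn [ 0.0178 -0.0029  0.0004]
wrist green 1607 [0.5494 0.1043] [553.8  53.6] [ 13.3 134.9]
  x at y=.105: 549.4 549.39 slope -0.006
wrist red 1157 [0.5584 0.0909] [558.5  88.8] [ 6.7 56.7]
  x at y=.105: 558.4 558.37 slope 0.002
wrist blue 5313 [0.5027 0.0379] [502.9  33.5] [86.1 28.3]
scene green 14 [0.5508 0.1152] [551.3 107.7] [27.9 14.4]
  x at y=.105: 550.4 550.8 slope -0.034
scene red 42 [0.5578 0.0839] [558.1  87. ] [53.7  7.7]
  x at y=.105: 557.8 557.85 slope 0.012
scene blue 154 [0.5138 0.035 ] [513.1  32.2] [90.7 26.8]
top green few
top red few
top blue 10 [ 0.4985 -0.003 ] [498.5  -2.2] [8.2 5.5]
```

Call:
step_arm(
  series=[
    {"x": 0.0,"y": -0.01,"z": 0.0015,"ax": 0.0,"ay": 0.0,"az": 0.0,"grip": 1.0},
    {"x": 0.0,"y": -0.018,"z": 0.0015,"ax": 0.0,"ay": 0.0,"az": 0.0,"grip": 1.0},
    {"x": 0.0,"y": -0.018,"z": 0.0015,"ax": 0.0,"ay": 0.0,"az": 0.0,"grip": 1.0},
    {"x": 0.0,"y": -0.018,"z": 0.0015,"ax": 0.0,"ay": 0.0,"az": 0.0,"grip": 1.0},
    {"x": 0.0,"y": -0.018,"z": 0.0015,"ax": 0.0,"ay": 0.0,"az": 0.0,"grip": 1.0},
  ],
)

```text
time: 13.1
tool_pos: [0.4942, 0.032, 0.0594]
tcp_rot: [2.216, 2.217, 0.015]
wrist_force: [10.8, -2.1, -10.2]
width: 0.15
grip_force: 80.1
```

```bash
python3 - <<'E'
from pt import *
s=bot.read_state();p=s['tool_pos'];to([p[0],p[1],p[2]],90)
look();look('scene')
c=cam('wrist');print('1mm px',np.subtract(proj(c,[.55,.1,.037]),proj(c,[.549,.1,.037])))
# edges of green either side of the pointer's tip, row by row
hsv=cv2.cvtColor(c['img'],cv2.COLOR_RGB2HSV)
for y in (.085,.09,.095,.1,.105,.11,.115):
    u0,v=proj(c,[.5494,y,.037]);v=int(round(v));row=hsv[v,int(u0)-15:int(u0)+16]
    print(y,v,int(u0),''.join('G' if 45<=h<=75 and s>100 else 'R' if (h<5 or h>174) and s>110 else '.' for h,s,_ in row))
E
```

```text
t 13.1 tcp [0.4942 0.032  0.0594] yaw 90.02 w 0.15 gf 80.1 F [ 10.8  -2.1 -10.2]
shift [0. 0. 0.] turn [ 0.0222 -0.0028  0.0005]
wrist green 993 [0.5474 0.1054] [571.5 103.7] [56.2 33.7]
  x at y=.105: 547.2 547.36 slope 0.051
wrist red 1111 [0.551  0.0902] [551.   88.8] [56.8  5.8]
  x at y=.105: 551.0 550.99 slope 0.011
wrist blue 5294 [0.4951 0.038 ] [495.1  33.6] [14. 87.]
scene green 47 [0.553  0.1064] [553.7 104.9] [15.3 34.4]
  x at y=.105: 553.1 552.99 slope -0.069
scene red 50 [0.5494 0.0885] [548.9  89.6] [ 8.7 56.9]
  x at y=.105: 549.4 549.41 slope -0.04
scene blue 150 [0.5062 0.0369] [505.   32.5] [27.4 90. ]
1mm px [ 1.98098717 -0.0034315 ]
0.085 147 422 ..................RRRRRRRRRRR..
0.09 137 423 ....GGGGGGGGGGGGGG.RRRRRRRRRRR.
0.095 127 424 ....GGGGGGGGGGGGGG..RRRRRRRRRR.
0.1 117 425 ....GGGGGGGGGGGGGG.RRRRRRRRRRRR
0.105 106 426 .....GGGGGGGGGGGGG.RRRRRRRRRRRR
0.11 96 427 ....GGGGGGGGGGGGGG..RRRRRRRRRRR
0.115 85 428 ....GGGGGGGGGGGGGG..RRRRRRRRRRR
```

Travel is 41.8 mm against a target of about 43.0 mm, so I'll nudge it about 1.2 mm more.

Call:
step_arm(
  series=[
    {"x": 0.0,"y": -0.003,"z": 0.002,"ax": 0.0,"ay": 0.0,"az": 0.0,"grip": 1.0},
    {"x": 0.0,"y": -0.003,"z": 0.002,"ax": 0.0,"ay": 0.0,"az": 0.0,"grip": 1.0},
    {"x": 0.0,"y": -0.003,"z": 0.002,"ax": 0.0,"ay": 0.0,"az": 0.0,"grip": 1.0},
    {"x": 0.0,"y": -0.003,"z": 0.002,"ax": 0.0,"ay": 0.0,"az": 0.0,"grip": 1.0},
  ],
)

```text
time: 13.65
tool_pos: [0.494, 0.032, 0.0594]
tcp_rot: [2.215, 2.215, 0.017]
wrist_force: [11.1, -1.9, -7.5]
width: 0.144
grip_force: 80.6
```

```bash
python3 - <<'E'
from pt import *
s=bot.read_state();p=s['tool_pos'];to([p[0],p[1],p[2]],90)
look()
# scene view: pointer's place across the green band, and bystander/pin check
c=cam('scene');hsv=cv2.cvtColor(c['img'],cv2.COLOR_RGB2HSV)
for y in(.095,.1,.105,.11):
    l=''
    for x in np.arange(.535,.5651,.001):
        u,v=proj(c,[x,y,.037]);px=cv2.getRectSubPix(c['img'],(1,1),(u,v));h,sa,_=cv2.cvtColor(px,cv2.COLOR_RGB2HSV)[0,0]
        l+='G' if 40<=h<=80 and sa>90 else 'R' if (h<8 or h>172) and sa>90 else '.'
    print(y,l)
print('expected red at',[round(float(ray(c,*proj(c,[x,.1,.044]),.037)[0]),4) for x in(.547,.5494,.552)])
m=cv2.inRange(hsv,(5,150,60),(14,255,255))[160:215,190:250];print('pin orange px',(m>0).sum(),np.argwhere(m).mean(0)+[160,190])
E
```

```text
t 13.65 tcp [0.494  0.032  0.0594] yaw 90.01 w 0.144 gf 80.6 F [11.1 -1.9 -7.5]
shift [0. 0. 0.] turn [ 0.0269 -0.0029  0.0004]
wrist green 968 [0.5472 0.1054] [548.9 103.7] [33.9 11.2]
  x at y=.105: 547.1 547.23 slope 0.052
wrist red 1089 [0.5508 0.0899] [550.8  88.5] [56.4  5.7]
  x at y=.105: 550.8 550.79 slope 0.011
wrist blue 5286 [0.4949 0.0381] [505.4  51.8] [123.9  34.4]
0.095 RRRRRRRRRRRR..GGGGGGGGGGGGG....
0.1 RRRRRRRRRRR...GGGGGGGGGGGGG....
0.105 RRRRRRRRRRR...GGGGGGGGGGGG.....
0.11 RRRRRRRRRRR...GGGGGGGGGGGGGG...
expected red at [0.5396, 0.542, 0.5446]
pin orange px 89 [178.58426966 222.61797753]
```

Call:
step_arm(
  series=[
    {"x": 0.0,"y": -0.004,"z": 0.0,"ax": 0.0,"ay": 0.0,"az": 0.0,"grip": 1.0},
    {"x": 0.0,"y": -0.004,"z": 0.0,"ax": 0.0,"ay": 0.0,"az": 0.0,"grip": 1.0},
    {"x": 0.0,"y": -0.004,"z": 0.0,"ax": 0.0,"ay": 0.0,"az": 0.0,"grip": 1.0},
    {"x": 0.0,"y": -0.004,"z": 0.0,"ax": 0.0,"ay": 0.0,"az": 0.0,"grip": 1.0},
  ],
)

```text
time: 14.15
tool_pos: [0.492, 0.032, 0.0594]
tcp_rot: [2.215, 2.216, 0.017]
wrist_force: [10.0, -2.0, -6.2]
width: 0.143
grip_force: 80.6
```

```bash
python3 - <<'E'
from pt import *
s=bot.read_state();p=s['tool_pos'];to([p[0],p[1],p[2]],90)
look();look('scene')
E
```

```text
t 14.15 tcp [0.492  0.032  0.0594] yaw 90.02 w 0.143 gf 80.6 F [10.  -2.  -6.2]
shift [0. 0. 0.] turn [ 0.0266 -0.0029  0.0005]
wrist green 870 [0.5481 0.1057] [540.1  53.6] [136.6  16.5]
  x at y=.105: 546.7 548.09 slope 0.065
wrist red 980 [0.5484 0.0882] [548.5  88.3] [ 5.4 55.9]
  x at y=.105: 548.4 548.43 slope -0.004
wrist blue 5280 [0.4929 0.038 ] [492.9  33.3] [13.8 87.5]
scene green 56 [0.5526 0.1051] [553.2 104.4] [15.3 35.1]
  x at y=.105: 552.8 552.64 slope -0.053
scene red 50 [0.5472 0.0881] [546.8  89.5] [ 8.3 56.9]
  x at y=.105: 547.4 547.22 slope -0.01
scene blue 150 [0.504  0.0352] [502.4  32.5] [27.8 89.9]
```

Now about 44.2 mm, slightly past the target. Backing off 1 mm.

Call:
step_arm(
  series=[
    {"x": 0.0,"y": 0.002,"z": 0.0,"ax": 0.0,"ay": 0.0,"az": 0.0,"grip": 1.0},
    {"x": 0.0,"y": 0.002,"z": 0.0,"ax": 0.0,"ay": 0.0,"az": 0.0,"grip": 1.0},
    {"x": 0.0,"y": 0.002,"z": 0.0,"ax": 0.0,"ay": 0.0,"az": 0.0,"grip": 1.0},
    {"x": 0.0,"y": 0.002,"z": 0.0,"ax": 0.0,"ay": 0.0,"az": 0.0,"grip": 1.0},
    {"x": 0.0,"y": 0.002,"z": 0.0,"ax": 0.0,"ay": 0.0,"az": 0.0,"grip": 1.0},
  ],
)

```text
time: 14.75
tool_pos: [0.493, 0.032, 0.0594]
tcp_rot: [2.215, 2.215, 0.017]
wrist_force: [10.5, -2.1, -7.6]
width: 0.15
grip_force: 80.6
```

```bash
python3 - <<'E'
from pt import *
s=bot.read_state();p=s['tool_pos'];to([p[0],p[1],p[2]],90)
look()
E
```

```text
t 14.75 tcp [0.493  0.032  0.0594] yaw 90.01 w 0.15 gf 80.6 F [10.5 -2.1 -7.6]
shift [0. 0. 0.] turn [ 0.0268 -0.0029  0.0004]
wrist green 850 [0.5469 0.1057] [548.7 103.7] [34.1 11.8]
  x at y=.105: 546.7 546.9 slope 0.071
wrist red 1070 [0.5498 0.0897] [549.8  88.3] [55.9  5.8]
  x at y=.105: 549.8 549.82 slope 0.01
wrist blue 5287 [0.4939 0.038 ] [513.4  43.2] [111.2 122.1]
```

Travel is 43.1 mm, on the mark and steady. Handing in.

```bash
python3 -c "
from workcell import bot
print(bot.finish_job())"
```

```text
the job is handed in; nothing more can be done
None
```

The pin hangs upright in the notch, released, and the gripper still holds the slide at about 43.1 mm, within about 0.5 mm of the green mark's middle by my measurements; the job was handed in at about 15 s, no verdict was shown, and I viewed 12 pictures against the limit of 10.

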